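Hang the set wrist cuff over the trim funnel

TASK

First turn the swivel hook on the post round until its arm points straight out across the middle of the funnel; then take the wrist cuff (the big one with the ratchet buckle), slip it over the hook's turned-up tip so that the arm runs through its bore, and leave it hanging there on its own over the middle of the funnel, where loose trimmings drop into the bin. Leave the thumb cuff, the forming block and the spare buckle where they are.

Things in the scene. Friction and masses are not known exactly. Their poses are not given: they have to be found in the camera images.
- funnel_mouth (a point): Centre of the mouth of the round stainless funnel set into the concrete counter, level with its flange. The mouth is 128 mm across, the flat flange 158 mm across and 3 mm high. The counter (with the funnel) is shifted from one start to the next.
- swivel_axis (a point): Point on the upright axis about which the hook turns, at the height of the arm's centre line (200 mm above the counter). The fixed round post below is 14 mm thick on a foot 30 mm across; it stands about 100 mm from the funnel's centre, on the robot's left or right of it. On the other side is a low blanking cap (30 mm across, 7 mm high).
- hook (a joint): Turn of the hook about the upright swivel axis, rad, growing anticlockwise seen from above (the value's zero means nothing). Stiff friction of about 0.08 N m holds it where it is left. It starts near 0, the arm pointing roughly away from the robot, 0.8 to 2.4 rad from where it must point; it turns either way, with stops at -3 and 3.
- hook_mid (a point): Point on the centre line of the nickel-plated hook arm, 100 mm out from the swivel axis: with the hook turned as wanted it lies over the middle of the funnel. Its x axis points outward along the arm, z up. The arm is a level round bar 8 mm thick. Its hub on top of the post is 26 mm across and ends 16 mm above the arm's centre line; nothing stands higher.
- hook_tip (a point): Top of the turned-up round tip (8 mm thick, ending in a 10 mm ball) at the outer end of the hook arm: 130 mm out from the swivel axis and 22 mm above the arm's centre line. Its x axis points outward along the arm.
- cuff_center (a point): Centre of the bore of the mint-green rigid wrist cuff: an oval tube 50 mm long (along its x, the bore's axis), 62 mm wide (y), 48 mm high (z), wall 3.2 mm, bore 55.6 x 41.6 mm, about 60 g. A black ratchet buckle (24 mm in x, 42 in y) rises 14 mm above its top. It lies on its flat underside, buckle up, centre 24 mm above the counter. Its rounded sides, 62 mm apart, can be gripped from above.
- thumb_cuff_center (a point): Centre of the small mint-green thumb cuff, an oval tube 30 mm long, 36 mm wide, 28 mm high, without buckle. It lies on the counter on the other side of the funnel from the wrist cuff. To be left alone.
- block_center (a point): Centre of the beech forming block, 150 mm long (along its x), 64 mm wide, 45 mm high, with well-rounded edges. To be left alone.
- spare_buckle_center (a point): Centre of a loose black ratchet buckle, 24 mm wide, with its strap end 84 mm long, 15 mm high. To be left alone.
Mind the look-alikes: they are no part of the job. What is shaped like the part that bears cuff_center but purple is not meant. Leave any purple look-alike of the part that bears swivel_axis alone.

How it is judged:
By the outcome, as a careful person would: the job done as asked, in the order asked, and still so for the second after the job is handed in, with the robot touching nothing.
It also fails if it takes over 61 s, if anything falls off the work surface, if the arm or the gripper's body presses on something with over 40 N, if the wrist force passes 120 N, or if a joint passes its speed limit or range.

ROBOT

A 6-joint arm with a two-finger parallel gripper is mounted at the origin on the work surface. World frame = base frame: x ahead of the robot, y to its left, z up, the work surface at z = 0. Lengths are in m, angles in rad, forces in N, time in s.
With the tool pointing down it reaches from about 0.15 to 0.775 m from the base axis. Payload 6.1 kg.
Tool frame: the origin (TCP) lies at the very end of the fingers, on their centre line; the grasp point (between the pads) lies 19 mm behind it (r.tcp_to_grasp is the distance from the TCP to the grasp point, in m); x points along the fingers, y is the direction in which the jaws open and shut, and the axes are right-handed (so a half turn about x gives the same grasp; the last joint's range is limited). The gripper opens to 85 mm and grips with 20 to 120 N. Pads are 22 mm wide; open, the fingers measure 114 mm over their backs; the gripper's body (76 mm by 85 mm) begins 54 mm behind the grasp point. The pads swing forward as they close: fully open they stand 13 mm farther back than shut.
Start: joints at [-1.138, 0.126, -0.04, 1.405, 0, 1.571], TCP at [0.22, -0.477, 0.231] pointing down, gripper open.
Joint ranges: [-2.72, 2.72], [-0.95, 1.95], [-1.27, 1.35], [-1.78, 2.02], [-1.46, 1.47], [-3.14, 3.14]. Speed limits (rad/s): [2.39, 2.39, 3.01, 3.14, 3.14, 3.14].

INTERFACE

Orientations are given as a rotation vector (axis times angle).
In Python, from plant import get_obs, cams, workorder, models, r gives the robot as it stands.
- The arm moves only by the tool carry_out, never from a script. Its argument "increments" is a list that holds one entry, the list of rows, each a list of 7 numbers: the opening in per cent of the stroke, from 0 (shut) to 100 (fully open), then the shift along the world's x, y, z in cm, then the turn, a rotation vector about the world's x, y, z in degrees. In form: [[[jaw, dx, dy, dz, ax, ay, az], ...]]. A call has 1 to 5 rows; each row is the pose to reach, as a shift and turn from the pose commanded when the call began; what a row does not reach only later rows make up. A row lasts 1/8 s, in which the tool goes at most 62.5 mm and 10.7 degrees, less where a joint would pass 70% of its speed; a pose out of reach is approached as far as the arm can. A call with a gripper value outside its range is refused whole. The fingers move at their own pace and stop on an object; "squeeze" is the grip in N (left out, the last holds). Time passes only in rows, so rows that repeat a pose let the fingers close. It gives the time, the measured TCP pose, the force and the opening at its end, in the units of the state.
- get_obs(): the state, without advancing time (a new reading comes with each control period).
- cams.capture(name): name is "side" or "top" or "wrist"; returns a dict with "frame" (384x512x3 uint8, blue, green, red), "z_map" (384x512 float32, m along the optical axis (not along the pixel's ray), 0 where there is no reading), "fx", "fy", "cx", "cy" (pixels), "pose" (4x4, takes a point from camera to world coordinates). Camera axes: x right, y down, z forward; pixel columns grow to the right and rows downward; lengths in m; the calibration is good to about 2 mm. A picture is of the moment at which its call begins.
- workorder.job_done(): hands the job in, once; it reports no verdict.
Trained networks look in the newest picture that a camera, given by its name, has taken for a name from the list of things; names that differ only in an ending like _2 or _b are one class to them, and where a whole thing is asked for, a point or a joint stands for the part that bears it (a point fixed in the world has none). Each returns a list of dicts, best first, with "score" (0 to 1); they miss things now and then, are a little off and sometimes report something else, mostly with a low value. They report only what shows in the picture. A call takes as long as a camera call. They do not tell look-alikes from the thing itself.
- models.boxes_of(name, camera): "xyz" ([x, y, z] in m, in the coordinates of the camera as it stood for that picture, good to about 4 mm: the middle of the surface that is visible of it).
- models.outline_of(name, camera): "pixels" (384x512 bool, what is visible of it).
- models.spot_point(name, camera): "xyz" ([x, y, z] in m, in the coordinates of the camera as it stood for that picture, good to about 4 mm: a listed point, or the origin of a listed thing).
The state is a dict: "time": time; "joint_positions": joint angles; "joint_velocities": joint speeds; "tau": joint torques, N m; "tcp_pos": TCP position; "tcp_rot": TCP orientation; "wrist_force": force on the tool from outside, world axes, zero at the start; "ft_torque": the same for the moment, N m; "finger_gap": finger opening in m.
Only numpy, scipy, OpenCV 4.12 (cv2) and the standard library are available. Lean on these libraries where they do the work, as an engineer would, in place of code of your own. Each camera call takes 0.05 s, during which the arm holds its last target. There are 200 camera calls.

## Working session

There is one attempt and no reset: what is moved stays moved. The work goes in short steps, Python scripts to look and compute and a tool call to move; the robot and the scene stay as the last step left them, time stands still between calls to the robot, and variables do not carry over. Pictures are saved under pics/ and viewed, about 8 in all and at most 12, crops included, and the job is handed in when it is done.

Besides the shell and the picture viewer there is one more tool, called after "Request:" as a command line: name --argument value ..., lists and objects as JSON in quotes. carry_out: Moves the arm, as the interface text tells. Its arguments: {"type":"object","properties":{"increments":{"type":"array","items":{"type":"array","items":{"type":"array","items":{"type":"number"}}}},"squeeze":{"type":"number"}},"required":["increments"]}

```bash
mkdir -p pics; cat > h.py <<'E'
import numpy as np, cv2
from plant import get_obs, cams, workorder, models, r
from scipy.spatial.transform import Rotation as R
def cap(n,f=None):
    c=cams.capture(n)
    if f: cv2.imwrite('pics/'+f,c['frame'])
    return c
def w(c,p): return (c['pose']@np.r_[p,1])[:3]
def px(c,P):
    q=np.linalg.inv(c['pose'])@np.r_[P,1]; return (np.array([c['fx']*q[0]/q[2]+c['cx'],c['fy']*q[1]/q[2]+c['cy']])).round().astype(int)
def cloud(c,m=None):
    v,u=np.nonzero((c['z_map']>0)&(True if m is None else m)); z=c['z_map'][v,u]
    P=np.c_[(u-c['cx'])/c['fx']*z,(v-c['cy'])/c['fy']*z,z]
    return P@c['pose'][:3,:3].T+c['pose'][:3,3],u,v
E
python3 - <<'E'
from h import *
ims=[]
np.set_printoptions(precision=3,suppress=True)
for n in ['top','side']:
    c=cap(n); ims.append(c['frame'])
    print(n,c['pose'][:3,3],c['fx'])
    for k in ['funnel_mouth','swivel_axis','hook_mid','hook_tip','cuff_center','thumb_cuff_center','block_center','spare_buckle_center']:
        for d in models.spot_point(k,n)[:4]:
            P=w(c,d['xyz']); print(k,round(d['score'],2),P,px(c,P))
cv2.imwrite('pics/a.png',cv2.resize(np.hstack(ims),(800,300)))
cv2.imwrite('pics/top.png',cv2.resize(ims[0],(800,600)))
E
```

```text
top [0.364 0.057 1.273] 461.9249096888895
funnel_mouth 0.67 [0.53  0.016 0.005] [274 193]
swivel_axis 0.71 [ 0.355 -0.177  0.203] [362 255]
swivel_axis 0.59 [ 0.544 -0.08   0.202] [317 176]
hook_mid 0.8 [ 0.642 -0.089  0.205] [319 135]
hook_mid 0.71 [ 0.449 -0.199  0.205] [370 214]
hook_tip 0.8 [ 0.673 -0.084  0.223] [317 120]
hook_tip 0.6 [ 0.479 -0.206  0.225] [374 200]
cuff_center 0.77 [0.48  0.306 0.03 ] [167 213]
cuff_center 0.61 [0.511 0.415 0.026] [127 203]
thumb_cuff_center 0.43 [ 0.504 -0.336  0.013] [402 199]
block_center 0.8 [ 0.648 -0.256  0.024] [371 148]
block_center 0.47 [ 0.644 -0.084  0.204] [317 134]
block_center 0.24 [0.532 0.015 0.006] [274 192]
spare_buckle_center 0.79 [0.669 0.317 0.005] [165 147]
side [ 0.469 -0.904  0.74 ] 496.5728057093642
funnel_mouth 0.57 [ 0.529  0.021 -0.001] [271 262]
swivel_axis 0.79 [ 0.54  -0.078  0.199] [281 215]
swivel_axis 0.67 [ 0.347 -0.182  0.195] [177 250]
hook_mid 0.92 [ 0.447 -0.194  0.201] [233 250]
hook_mid 0.56 [ 0.642 -0.082  0.199] [332 215]
hook_tip 0.86 [ 0.476 -0.203  0.223] [249 243]
hook_tip 0.63 [ 0.671 -0.086  0.221] [348 206]
cuff_center 0.73 [0.507 0.417 0.025] [257 173]
cuff_center 0.36 [ 0.53   0.021 -0.001] [271 262]
block_center 0.74 [ 0.643 -0.254  0.019] [340 345]
spare_buckle_center 0.64 [0.481 0.305 0.018] [249 194]
spare_buckle_center 0.47 [0.668 0.321 0.007] [313 194]
```

View pics/a.png

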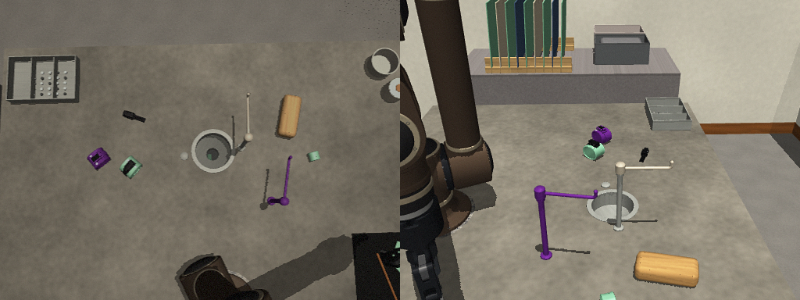

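View pics/top.png

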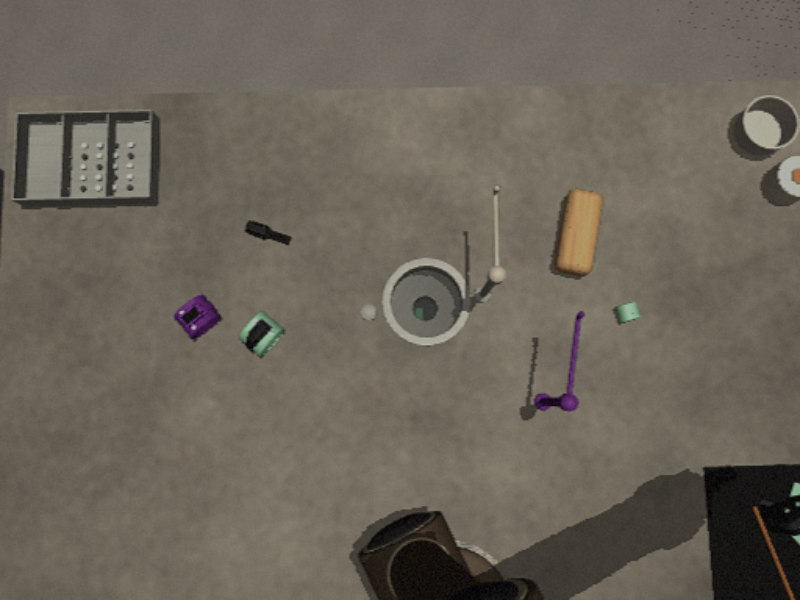

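The side view (right half of a.png) and the top view show the following. In 800x600 top pixels:
- **Wrist cuffs:** mint at (262,335), purple look-alike at (197,317).
- **Hooks:** nickel post at (497,275) with its tip at (496,188); purple hook at (568,402).
- **Thumb cuff:** small, mint, at (627,313).

By the description I choose the mint cuff and the nickel hook. Next I refine with depth and check one close crop.

```bash
python3 - <<'E'
from h import *
np.set_printoptions(precision=3,suppress=True)
o=get_obs(); print(o['tcp_pos'],R.from_rotvec(o['tcp_rot']).as_matrix(),o['finger_gap'],o['joint_positions'])
c=cap('top','top2.png'); P,u,v=cloud(c)
def near(x,y,rr,z0,z1): return P[(np.hypot(P[:,0]-x,P[:,1]-y)<rr)&(P[:,2]>z0)&(P[:,2]<z1)]
def pca(Q):
    m=(Q.max(0)+Q.min(0))/2; e,V=np.linalg.eigh(np.cov((Q-Q.mean(0))[:,:2].T)); a=V[:,1]; return Q.mean(0),m,len(Q),np.degrees(np.arctan2(a[1],a[0])),np.ptp(Q[:,:2]@V,axis=0)
print('hook',pca(near(.605,-.08,.11,.19,.24)))
print('hub',pca(near(.542,-.079,.022,.207,.225)))
print('arm',pca(near(.62,-.082,.04,.19,.215)))
print('buckle',pca(near(.48,.306,.045,.05,.08)))
print('cuff',pca(near(.48,.306,.045,.012,.08)))
f=near(.53,.018,.1,.0015,.008); f=f[(np.hypot(f[:,0]-.53,f[:,1]-.018)>.058)&(np.hypot(f[:,0]-.53,f[:,1]-.018)<.088)]
A=np.c_[f[:,:2],np.ones(len(f))];s=np.linalg.lstsq(A,(f[:,:2]**2).sum(1),rcond=None)[0];print('funnel',s[:2]/2,np.sqrt(s[2]+(s[:2]**2).sum()/4),len(f),f[:,2].mean())
q=c['frame'][180:245,130:400]; 
a=c['frame'][175:245,100:205];b=c['frame'][110:180,255:360]
cv2.imwrite('pics/crop.png',cv2.resize(np.hstack([a,b]),None,fx=3.8,fy=3.8,interpolation=2))
E
```

```text
[ 0.22  -0.477  0.231] [[ 0.     0.419 -0.908]
 [-0.    -0.908 -0.419]
 [-1.     0.    -0.   ]] 0.08551351227846464 [-1.138  0.126 -0.04   1.405  0.     1.571]
hook (array([ 0.589, -0.084,  0.208]), array([ 0.604, -0.082,  0.206]), 293, np.float64(178.1182581897595), array([0.024, 0.148]))
hub (array([ 0.543, -0.083,  0.214]), array([ 0.545, -0.082,  0.214]), 99, np.float64(160.20697350199555), array([0.024, 0.027]))
arm (array([ 0.617, -0.085,  0.203]), array([ 0.62 , -0.085,  0.203]), 119, np.float64(178.8387590641384), array([0.009, 0.08 ]))
buckle (array([0.48 , 0.304, 0.057]), array([0.481, 0.303, 0.059]), 177, np.float64(68.7344224205018), array([0.045, 0.054]))
cuff (array([0.48 , 0.303, 0.048]), array([0.48 , 0.303, 0.04 ]), 447, np.float64(142.39511540268205), array([0.054, 0.066]))
funnel [0.531 0.018] 0.0746548312722044 856 0.003943104388796178
```

View pics/crop.png

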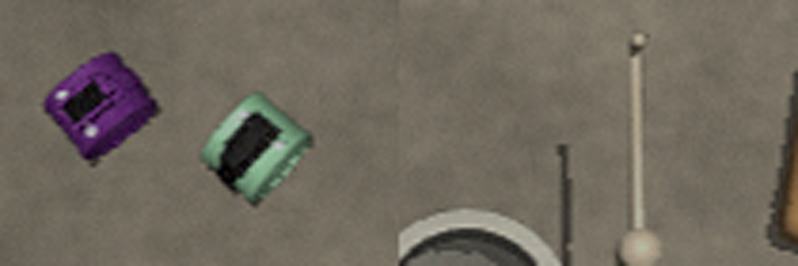

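The crop confirms it: mint cuff with a black buckle at crop (255,150), purple cuff at (100,105), nickel arm running from hub (640,245) to tip ball (640,38). Sizes, heights and the 100 mm post-to-funnel distance all agree. I'll move towards the hook.

Request:
carry_out --increments '[[[100,3,3,5,0,0,10],[100,8,7,8,0,0,20],[100,12,11,10,0,0,30],[100,16,15,10,0,0,40],[100,20,19,10,0,0,50]]]' --squeeze 30

```text
time: 1.58
tcp_pos: [0.4216, -0.2851, 0.332]
tcp_rot: [1.398, 1.073, -1.397]
wrist_force: [-0.1, -0.6, 0.0]
finger_gap: 0.0853
```

```bash
python3 -c "
from h import *
o=get_obs();print(o['time'],o['tcp_pos'],o['joint_positions'],R.from_rotvec(o['tcp_rot']).as_matrix().round(3))"
```

```text
1.575 [ 0.42160409 -0.28514869  0.33200658] [-5.94664986e-01  1.16901857e-01  1.71983050e-01  1.62425807e+00
 -1.08065566e-05  1.23569269e+00] [[ 0.001  0.967 -0.257]
 [-0.001 -0.257 -0.967]
 [-1.     0.002  0.001]]
```

Request:
carry_out --increments '[[[50,5,4,0,0,0,10.4],[50,9,8,0,0,0,20.8],[50,13,12,0,0,0,31],[50,17,16,0,0,0,41.5],[50,20,19,0,0,0,52]]]'

```text
time: 2.2
tcp_pos: [0.6216, -0.0946, 0.3309]
tcp_rot: [0.719, 1.449, -0.719]
wrist_force: [-0.1, -0.9, 0.7]
finger_gap: 0.0425
```

Request:
carry_out --increments '[[[50,1,0.5,0,0,0,10.4],[50,2.3,1.3,-1,0,0,20.8],[50,2.3,1.3,-2,0,0,31.2],[50,2.3,1.3,-3,0,0,41.6],[50,2.3,1.3,-4,0,0,51.7]]]'

```text
time: 2.82
tcp_pos: [0.6433, -0.0835, 0.2908]
tcp_rot: [0.016, 1.571, -0.016]
wrist_force: [-0.4, -0.1, 0.7]
finger_gap: 0.0427
```

```bash
python3 - <<'E'
from h import *
o=get_obs();print(o['time'],o['tcp_pos'],o['joint_positions'].round(3) if hasattr(o['joint_positions'],'round') else o['joint_positions'],R.from_rotvec(o['tcp_rot']).as_matrix().round(3))
c=cap('wrist','w1.png')
for k in ['swivel_axis','hook_mid','hook_tip']:
  for d in models.spot_point(k,'wrist')[:2]: print(k,d['score'],w(c,d['xyz']))
E
```

```text
2.825 [ 0.64329487 -0.08348873  0.29076204] [-0.129  0.389  0.432  1.614 -0.    -0.109] [[-0.    0.02  1.  ]
 [ 0.    1.   -0.02]
 [-1.    0.   -0.  ]]
swivel_axis 0.85 [ 0.54044319 -0.08131945  0.19888648]
hook_mid 0.65 [ 0.64184186 -0.08363376  0.19808395]
hook_tip 0.58 [ 0.67326583 -0.0872776   0.22088892]
```

View pics/w1.png

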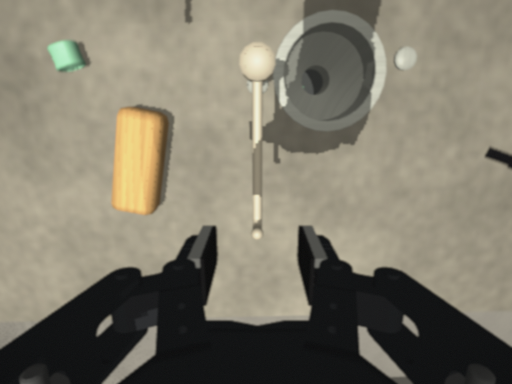

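The wrist picture shows the nickel arm centred between the jaws, from hub (257,62) to tip (257,232). I'll lower and grip it.

Request:
carry_out --increments '[[[50,0,0,-5.4,0,0,0],[50,0,0,-10.7,0,0,0],[0,0,0,-10.7,0,0,0],[0,0,0,-10.7,0,0,0],[0,0,0,-10.7,0,0,0]]]' --squeeze 25

```text
time: 3.65
tcp_pos: [0.6442, -0.0837, 0.187]
tcp_rot: [0.021, 1.568, -0.021]
wrist_force: [-1.7, 0.1, -1.1]
finger_gap: 0.0064
```

```bash
python3 - <<'E'
from h import *
np.set_printoptions(precision=2,suppress=True)
S=np.array([.542,-.081]);p=np.array([.643,-.084])-S
r0=np.hypot(*p);a0=np.degrees(np.arctan2(p[1],p[0]));print(r0,a0,get_obs()['finger_gap'])
aim=np.degrees(np.arctan2(.018+.081,.531-.542));print(aim)
prev=None
n=11
for i in range(n+1):
    a=np.radians(a0+(aim-a0)*i/n); q=S+r0*np.array([np.cos(a),np.sin(a)])
    if i%5==0: base=q;ba=a; 
    if i: print(i,(q-base)*100,np.degrees(a-ba),q, 'tot',(aim-a0)*i/n)
    if i%5==0 and i: 
        b=q-np.array([0,0]); 
E
```

```text
0.101044544632553 -1.7013546053261257 0.00639707354268574
96.34019174590992
1 [-0.08  1.57] 8.91286785011237 [ 0.64 -0.07] tot 8.912867850112368
2 [-0.39  3.11] 17.825735700224737 [ 0.64 -0.05] tot 17.825735700224737
3 [-0.95  4.58] 26.738603550337107 [ 0.63 -0.04] tot 26.738603550337107
4 [-1.72  5.94] 35.65147140044947 [ 0.63 -0.02] tot 35.65147140044947
5 [0. 0.] 0.0 [ 0.62 -0.01] tot 44.56433925056184
6 [-1.15  1.06] 8.912867850112383 [ 0.6 -0. ] tot 53.477207100674214
7 [-2.46  1.94] 17.825735700224747 [0.59 0.01] tot 62.39007495078658
8 [-3.88  2.6 ] 26.73860355033711 [0.58 0.01] tot 71.30294280089895
9 [-5.39  3.03] 35.65147140044949 [0.56 0.02] tot 80.21581065101132
10 [0. 0.] 0.0 [0.55 0.02] tot 89.12867850112367
11 [-1.57 -0.05] 8.912867850112375 [0.53 0.02] tot 98.04154635123605
```

Request:
carry_out --increments '[[[0,-0.08,1.57,0,0,0,8.9],[0,-0.39,3.11,0,0,0,17.8],[0,-0.95,4.58,0,0,0,26.7],[0,-1.72,5.94,0,0,0,35.65],[0,-2.69,7.17,0,0,0,44.55]]]'

```text
time: 4.28
tcp_pos: [0.6171, -0.0121, 0.187]
tcp_rot: [-0.593, 1.486, 0.588]
wrist_force: [-3.2, -3.7, 0.6]
finger_gap: 0.0063
```

Request:
carry_out --increments '[[[0,-1.15,1.06,0,0,0,8.9],[0,-2.46,1.94,0,0,0,17.8],[0,-3.88,2.6,0,0,0,26.7],[0,-5.39,3.03,0,0,0,35.65],[0,-6.93,3.22,0,0,0,44.55]]]'

```text
time: 4.9
tcp_pos: [0.5481, 0.0199, 0.187]
tcp_rot: [-1.184, 1.224, 1.177]
wrist_force: [-0.0, -4.2, -0.4]
finger_gap: 0.0069
```

Request:
carry_out --increments '[[[0,-0.8,0,0,0,0,4.5],[0,-1.57,-0.05,0,0,0,8.9],[0,-1.57,-0.05,0,0,0,8.9],[0,-1.57,-0.05,0,0,0,8.9]]]'

```text
time: 5.4
tcp_pos: [0.5328, 0.0194, 0.1868]
tcp_rot: [-1.294, 1.152, 1.287]
wrist_force: [-1.7, -2.2, 8.7]
finger_gap: 0.0067
```

```bash
python3 - <<'E'
from h import *
o=get_obs();print(np.round(o['joint_positions'],3),o['wrist_force'])
c=cap('side')
for k in ['swivel_axis','hook_mid','hook_tip','funnel_mouth']:
  for d in models.spot_point(k,'side')[:2]: print(k,d['score'],w(c,d['xyz']))
c=cap('wrist')
for k in ['swivel_axis','hook_mid','hook_tip','funnel_mouth']:
  for d in models.spot_point(k,'wrist')[:2]: print(k,d['score'],w(c,d['xyz']))
E
```

```text
[ 3.700e-02  1.410e-01 -1.200e-01  1.306e+00 -1.000e-03 -1.645e+00] [-1.69023776 -2.16253184  8.66319456]
swivel_axis 0.66 [ 0.34505997 -0.18145812  0.1962257 ]
hook_mid 0.65 [0.53023943 0.01876426 0.19823968]
hook_mid 0.6 [ 0.44685626 -0.19035605  0.2001504 ]
hook_tip 0.91 [ 0.47699003 -0.20394042  0.22018014]
hook_tip 0.71 [0.52751382 0.04380933 0.22113238]
funnel_mouth 0.61 [ 5.32716087e-01  1.98957928e-02 -4.77342169e-04]
swivel_axis 0.74 [ 0.54070286 -0.08319143  0.20264769]
hook_mid 0.73 [0.53275749 0.01719443 0.20013353]
hook_tip 0.91 [0.52911196 0.04475248 0.22208265]
funnel_mouth 0.95 [ 0.52828024  0.01929997 -0.00100329]
```

Request:
carry_out --increments '[[[50,0,0,0,0,0,0],[50,0,0,0,0,0,0],[50,0,0,6,0,0,0],[60,0,0,12,0,0,0],[100,-0.5,6,13,0,0,-10]]]'

```text
time: 6.52
tcp_pos: [0.5285, 0.0758, 0.3182]
tcp_rot: [-1.165, 1.233, 1.158]
wrist_force: [0.8, 1.0, -0.4]
finger_gap: 0.0679
```

Request:
carry_out --increments '[[[100,-1,6,0,0,0,-10],[100,-2,12,0,0,0,-20],[100,-3.5,17,-4,0,0,-30],[100,-4.6,20,-8,0,0,-34],[100,-4.6,22.4,-10,0,0,-34]]]'

```text
time: 7.15
tcp_pos: [0.4786, 0.3027, 0.211]
tcp_rot: [-0.722, 1.451, 0.723]
wrist_force: [-0.3, -0.9, 0.7]
finger_gap: 0.0857
```

```bash
python3 - <<'E'
from h import *
np.set_printoptions(precision=4,suppress=True)
o=get_obs();print(o['time'],o['tcp_pos'],np.round(o['joint_positions'],3))
M=R.from_rotvec(o['tcp_rot']).as_matrix();print('yaw',np.degrees(np.arctan2(M[1,1],M[0,1])))
def pca(Q):
    e,V=np.linalg.eigh(np.cov((Q-Q.mean(0))[:,:2].T)); a=V[:,1]; return Q.mean(0),len(Q),np.degrees(np.arctan2(a[1],a[0])),np.ptp(Q[:,:2]@V,axis=0)
def hook(c):
    P,u,v=cloud(c)
    H=P[(abs(P[:,0]-.535)<.05)&(P[:,1]>-.11)&(P[:,1]<.07)&(P[:,2]>.19)&(P[:,2]<.235)]
    hub=H[H[:,2]>.209]; hub=hub[hub[:,1]<-.05]; arm=H[(H[:,1]>-.05)&(H[:,1]<.035)]
    print('hub',hub.mean(0),(hub.max(0)+hub.min(0))/2,len(hub),'arm',pca(arm))
    t=H[H[:,1]>.038]; print('tip',t.mean(0),len(t))
for n in ['top','side']:
    c=cap(n); hook(c)
c=cap('wrist','w2.png')
for d in models.spot_point('cuff_center','wrist')[:2]: print(d['score'],w(c,d['xyz']))
P,u,v=cloud(c)
Q=P[(np.hypot(P[:,0]-.48,P[:,1]-.303)<.045)&(P[:,2]>.012)&(P[:,2]<.08)]
print('cuff',pca(Q),cv2.minAreaRect((Q[:,:2]*1000).astype(np.float32)))
b=c['frame'][v,u].max(1)<60; B=P[b&(np.hypot(P[:,0]-.48,P[:,1]-.303)<.04)&(P[:,2]>.053)&(P[:,2]<.08)]
print('buckle',pca(B),cv2.minAreaRect((B[:,:2]*1000).astype(np.float32)))
E
```

```text
7.15 [0.4786 0.3027 0.211 ] [ 0.564  0.208  0.014  1.38   0.001 -0.362]
yaw 143.02144162496603
hub [ 0.5427 -0.0823  0.2144] [ 0.5432 -0.0764  0.2147] 94 arm (array([ 0.5353, -0.0065,  0.2035]), 123, np.float64(96.14428952801329), array([0.0082, 0.0841]))
tip [0.5298 0.0445 0.2171] 18
hub [ 0.5414 -0.0864  0.2138] [ 0.5421 -0.0837  0.2135] 85 arm (array([ 0.5334, -0.0098,  0.2032]), 83, np.float64(96.2266413802777), array([0.0079, 0.0842]))
tip [0.5283 0.0444 0.2117] 41
0.89 [0.506  0.4174 0.0227]
0.61 [0.4808 0.3094 0.0278]
cuff (array([0.4778, 0.304 , 0.0484]), 2452, np.float64(139.6686652174394), array([0.0505, 0.0648])) ((478.4441833496094, 306.312255859375), (50.08475875854492, 64.66154479980469), 48.6367073059082)
buckle (array([0.4785, 0.3056, 0.0596]), 638, np.float64(141.2457776416698), array([0.0229, 0.0376])) ((478.0798034667969, 305.9560852050781), (21.974828720092773, 37.35073471069336), 48.644954681396484)
```

View pics/w2.png

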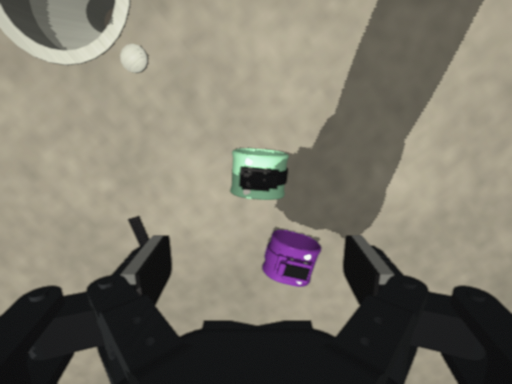

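The wrist picture shows the mint cuff at (260,175), square to the jaws to within about 4°, and the purple one at (292,257). The hook arm points at 96.2° with its 100 mm point at (0.532, 0.018), against a funnel centre of (0.531, 0.018), so it is well placed. I'll go down to the cuff.

Request:
carry_out --increments '[[[100,0,0.3,-5,0,0,-4.4],[100,0,0.3,-10,0,0,-4.4],[100,0,0.3,-15,0,0,-4.4],[100,0,0.3,-18.5,0,0,-4.4],[100,0,0.3,-20.4,0,0,-4.4]]]'

```text
time: 7.98
tcp_pos: [0.481, 0.303, 0.0092]
tcp_rot: [-0.661, 1.469, 0.66]
wrist_force: [0.1, -0.4, -0.1]
finger_gap: 0.086
```

Request:
carry_out --increments '[[[100,0,0,0,0,0,0],[0,0,0,0,0,0,0],[0,0,0,0,0,0,0],[0,0,0,0,0,0,0],[0,0,0,0,0,0,0]]]' --squeeze 30

```text
time: 8.6
tcp_pos: [0.4821, 0.3046, 0.012]
tcp_rot: [-0.662, 1.464, 0.661]
wrist_force: [0.4, -1.4, 6.3]
finger_gap: 0.0614
```

Request:
carry_out --increments '[[[0,0,0,4,0,0,0],[0,0,0,9,0,0,0],[0,0,0,14,0,0,9],[0,0,-2,19,0,0,18],[0,0.7,-6,21,0,0,27]]]'

```text
time: 9.22
tcp_pos: [0.4885, 0.245, 0.2239]
tcp_rot: [-1.027, 1.309, 1.026]
wrist_force: [1.3, 0.5, -1.3]
finger_gap: 0.0611
```

Request:
carry_out --increments '[[[0,1,-4,0,0,0,8],[0,2,-7,0,0,0,16],[0,3,-10,0,0,0,20.6],[0,3.5,-12,0,0,0,20.6],[0,3.5,-12,0,0,0,20.6]]]'

```text
time: 9.85
tcp_pos: [0.5229, 0.1231, 0.2204]
tcp_rot: [-1.286, 1.157, 1.286]
wrist_force: [-0.4, -0.4, -0.6]
finger_gap: 0.0611
```

```bash
cat > held.py <<'E'
from h import *
np.set_printoptions(precision=4,suppress=True)
o=get_obs();print(o['time'],o['tcp_pos'],o['finger_gap'])
M=R.from_rotvec(o['tcp_rot']).as_matrix();print('yaw',np.degrees(np.arctan2(M[1,1],M[0,1])),M[:,0])
T=o['tcp_pos']
for n in ['side','wrist','top']:
    c=cap(n,n+'_%d.png'%(o['time']*100))
    for k in ['cuff_center','hook_tip','hook_mid','funnel_mouth']:
        for d in models.spot_point(k,n)[:2]: print(n,k,round(d['score'],2),w(c,d['xyz']))
    if n!='wrist':
        P,u,v=cloud(c); f=c['frame'][v,u].astype(int)
        g=(f[:,1]>f[:,2]*1.25)&(np.linalg.norm(P-np.array(T),axis=1)<.08)&(P[:,2]>.1)
        if g.sum()>20: print('green',n,g.sum(),P[g].min(0),P[g].max(0))
E
python3 held.py
```

```text
9.85 [0.5229 0.1231 0.2204] 0.061060358531461176
yaw -173.98514284769746 [ 0.0008  0.0002 -1.    ]
side cuff_center 0.83 [0.5209 0.1242 0.2319]
side cuff_center 0.68 [0.5072 0.4164 0.027 ]
side hook_tip 0.81 [ 0.4739 -0.202   0.2198]
side hook_tip 0.75 [0.5287 0.0437 0.2183]
side hook_mid 0.83 [0.5341 0.0222 0.1988]
side hook_mid 0.81 [ 0.4455 -0.1914  0.2023]
side funnel_mouth 0.81 [0.5295 0.017  0.002 ]
green side 458 [0.4742 0.0933 0.2088] [0.578  0.1492 0.2987]
wrist cuff_center 0.8 [0.524  0.1295 0.2337]
wrist hook_tip 0.75 [0.5288 0.047  0.2188]
wrist hook_mid 0.93 [0.531  0.0194 0.1969]
wrist funnel_mouth 0.72 [0.5285 0.0159 0.0036]
top cuff_center 0.9 [0.5129 0.4146 0.0267]
top hook_tip 0.79 [0.5333 0.0495 0.2214]
top hook_tip 0.57 [ 0.4804 -0.2027  0.2236]
top hook_mid 0.64 [ 0.4493 -0.1999  0.2023]
top hook_mid 0.6 [0.5341 0.0142 0.204 ]
top funnel_mouth 0.93 [0.532  0.0142 0.0035]
```

```bash
python3 -c "
import cv2,numpy as np
a=cv2.imread('pics/side_985.png')[150:300,180:380];b=cv2.imread('pics/wrist_985.png')
cv2.imwrite('pics/v.png',np.hstack([cv2.resize(a,(400,300)),cv2.resize(b,(400,300))]))"
```

```text
(no output)
```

View pics/v.png

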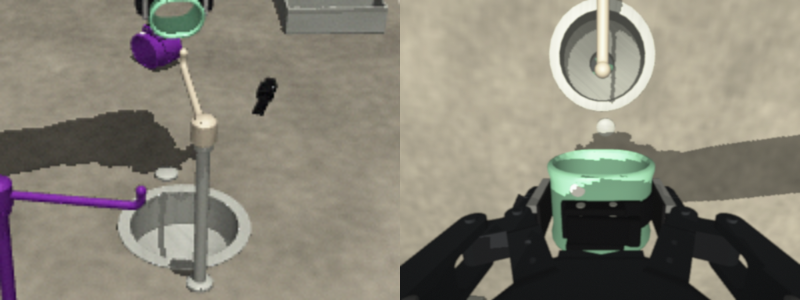

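The cuff is held squarely with its bore facing the hook: in the right view, tip at (603,70) and cuff centre at column 602. I'll lower to tip height, then slide on.

Request:
carry_out --increments '[[[0,0,0,-1.2,0,0,0],[0,0,0,-2.4,0,0,0],[0,0,0,-2.4,0,0,0],[0,0.15,-2,-2.4,0,0,0],[0,0.3,-4,-2.4,0,0,0]]]'

```text
time: 11.22
tcp_pos: [0.5259, 0.0829, 0.1962]
tcp_rot: [-1.288, 1.156, 1.287]
wrist_force: [-0.6, -0.0, -0.7]
finger_gap: 0.0615
```

Request:
carry_out --increments '[[[0,0.1,-1.5,0,0,0,0],[0,0.2,-3,0,0,0,0],[0,0.35,-4.5,0,0,0,0],[0,0.45,-6,0,0,0,0],[0,0.5,-6.8,0,0,0,0]]]'

```text
time: 11.85
tcp_pos: [0.5307, 0.0151, 0.1958]
tcp_rot: [-1.287, 1.157, 1.287]
wrist_force: [0.7, 0.8, -1.2]
finger_gap: 0.0615
```

```bash
python3 held.py; python3 -c "
import cv2,numpy as np,glob
f=sorted(glob.glob('pics/side_*.png'),key=lambda s:int(s[10:-4]))[-1]; print(f)
a=cv2.imread(f)[180:300,200:360];b=cv2.imread(f.replace('side','wrist'))
cv2.imwrite('pics/v2.png',np.hstack([cv2.resize(a,(400,300)),cv2.resize(b,(400,300))]))"
```

```text
11.85 [0.5307 0.0151 0.1958] 0.06153434751041023
yaw -173.89765204184462 [-0.0001  0.     -1.    ]
side cuff_center 0.74 [0.5298 0.0147 0.2063]
side cuff_center 0.56 [0.5105 0.4175 0.0246]
side hook_tip 0.6 [ 0.4752 -0.2008  0.2223]
side hook_mid 0.72 [ 0.4454 -0.1946  0.199 ]
side hook_mid 0.69 [0.5301 0.0216 0.1948]
side funnel_mouth 0.94 [0.531  0.0206 0.0005]
green side 523 [ 0.4872 -0.0161  0.1838] [0.5835 0.0379 0.2739]
wrist cuff_center 0.97 [0.5301 0.0214 0.2126]
wrist funnel_mouth 0.62 [0.5301 0.0174 0.0017]
top cuff_center 0.84 [0.5138 0.4168 0.0256]
top hook_tip 0.84 [ 0.4802 -0.2054  0.2218]
top hook_mid 0.64 [ 0.4486 -0.1969  0.2061]
pics/side_1185.png
```

View pics/v2.png

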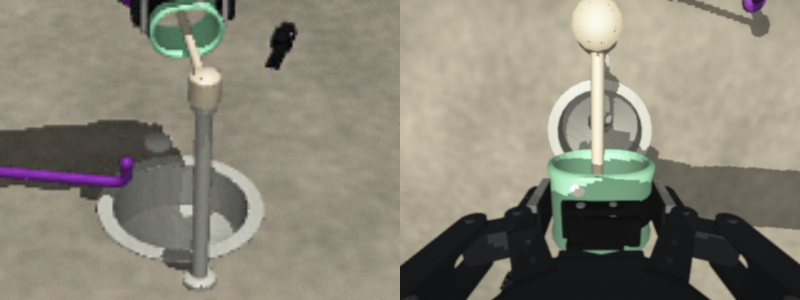

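The arm runs through the bore: on the left the bar enters the green rim at (187,30), on the right at (598,170). I'll go 3 mm further in to clear the tip and lower.

Request:
carry_out --increments '[[[0,0,-0.3,0,0,0,0],[0,0,-0.3,-0.8,0,0,0],[0,0,-0.3,-1.6,0,0,0],[0,0,-0.3,-2.1,0,0,0],[0,0,-0.3,-2.2,0,0,0]]]'

```text
time: 13.22
tcp_pos: [0.5303, 0.0131, 0.1732]
tcp_rot: [-1.287, 1.157, 1.289]
wrist_force: [-0.8, -0.2, -0.4]
finger_gap: 0.0615
```

Request:
carry_out --increments '[[[0,0,0,-0.1,0,0,0],[0,0,0,-0.2,0,0,0],[0,0,0,-0.3,0,0,0],[0,0,0,-0.35,0,0,0]]]'

```text
time: 13.72
tcp_pos: [0.5308, 0.0132, 0.1706]
tcp_rot: [-1.288, 1.156, 1.287]
wrist_force: [-2.0, -0.0, 2.7]
finger_gap: 0.0611
```

```bash
python3 - <<'E'
from h import *
np.set_printoptions(precision=4,suppress=True)
o=get_obs();T=np.array(o['tcp_pos']);print(T)
for n in ['side','wrist']:
    c=cap(n); 
    m=models.outline_of('cuff_center',n); d=models.spot_point('cuff_center',n)
    for x in d: print(n,round(x['score'],2),w(c,x['xyz']))
    P,u,v=cloud(c); f=c['frame'][v,u].astype(int)
    g=(f[:,1]>f[:,2]*1.25)&(abs(P[:,0]-.531)<.025)&(abs(P[:,1]-.015)<.06)&(abs(P[:,2]-.19)<.04)
    print(g.sum(),np.percentile(P[g],[1,5,95,99],axis=0))
E
```

```text
[0.5308 0.0132 0.1706]
side 0.77 [0.5309 0.0119 0.177 ]
side 0.56 [0.5078 0.4199 0.0257]
361 [[ 0.5062 -0.0144  0.159 ]
 [ 0.5079 -0.0123  0.1612]
 [ 0.5541  0.0319  0.2147]
 [ 0.5553  0.0363  0.2205]]
wrist 0.94 [0.5294 0.0193 0.1848]
6732 [[ 0.5065 -0.0141  0.1613]
 [ 0.5083 -0.0128  0.1622]
 [ 0.5545  0.0309  0.2086]
 [ 0.5557  0.0353  0.2176]]
```

The cuff is resting on the arm (force 2.7 N up, centre at about 0.184 against the expected 0.183). Its rim depth gives y≈0.0125, so I'll slide out 4 mm towards the funnel centre and release.

Request:
carry_out --increments '[[[0,0,0.2,0.05,0,0,0],[0,-0.05,0.4,0.05,0,0,0],[0,-0.05,0.4,-0.05,0,0,0],[0,-0.05,0.4,-0.05,0,0,0]]]'

```text
time: 14.52
tcp_pos: [0.5306, 0.0171, 0.1707]
tcp_rot: [-1.289, 1.156, 1.286]
wrist_force: [0.1, -1.9, 5.2]
finger_gap: 0.0612
```

Request:
carry_out --increments '[[[70,0,0,0,0,0,0],[85,0,0,0,0,0,0],[100,0,0,0,0,0,0],[100,0,0,0,0,0,0],[100,0,0,0,0,0,0]]]'

```text
time: 15.15
tcp_pos: [0.5301, 0.0172, 0.1697]
tcp_rot: [-1.288, 1.157, 1.288]
wrist_force: [-0.7, -0.9, 1.0]
finger_gap: 0.0854
```

```bash
python3 - <<'E'
from h import *
np.set_printoptions(precision=4,suppress=True)
c=cap('wrist','rel.png');P,u,v=cloud(c); f=c['frame'][v,u].astype(int)
g=(f[:,1]>f[:,2]*1.25)&(abs(P[:,0]-.531)<.04)&(abs(P[:,1]-.015)<.06)&(abs(P[:,2]-.19)<.05)
print(get_obs()['finger_gap'],g.sum(),np.percentile(P[g],[1,5,95,99],axis=0))
E
```

```text
0.08504442828547115 8403 [[ 0.5026 -0.0106  0.1608]
 [ 0.5074 -0.009   0.1622]
 [ 0.5594  0.035   0.2086]
 [ 0.5624  0.0388  0.2173]]
```

View pics/rel.png

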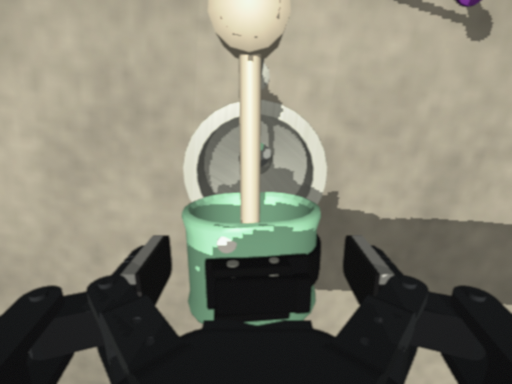

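Released: the cuff hangs with the bar against the top of the bore at (250,215), and the fingers are clear on both sides. I'll centre the jaws by 2.5 mm and go straight up.

Request:
carry_out --increments '[[[100,0.25,0,0,0,0,0],[100,0.25,0,2,0,0,0],[100,0.25,0,5,0,0,0],[100,0.25,0,10,0,0,0],[100,0.25,0,15,0,0,0]]]'

```text
time: 15.82
tcp_pos: [0.5325, 0.0172, 0.3212]
tcp_rot: [-1.288, 1.157, 1.288]
wrist_force: [0.7, 0.5, -0.5]
finger_gap: 0.0851
```

Request:
carry_out --increments '[[[100,-3,6,2,0,0,0],[100,-6,12,2,0,0,0],[100,-9,18,2,0,0,0],[100,-9,18,2,0,0,0],[100,-9,18,2,0,0,0]]]'

```text
time: 16.45
tcp_pos: [0.4425, 0.1978, 0.3399]
tcp_rot: [-1.29, 1.155, 1.289]
wrist_force: [0.4, -0.5, -0.4]
finger_gap: 0.0854
```

```bash
python3 - <<'E'
from h import *
np.set_printoptions(precision=4,suppress=True)
ims=[]
for n in ['top','side']:
    c=cap(n); ims.append(c['frame'])
    for k in ['cuff_center','funnel_mouth','swivel_axis','thumb_cuff_center','block_center','spare_buckle_center']:
        for d in models.spot_point(k,n)[:2]: print(n,k,round(d['score'],2),w(c,d['xyz']))
    P,u,v=cloud(c); f=c['frame'][v,u].astype(int)
    g=(f[:,1]>f[:,2]*1.2)&(abs(P[:,0]-.531)<.05)&(abs(P[:,1]-.015)<.06)&(abs(P[:,2]-.19)<.05)
    print(n,g.sum(),np.percentile(P[g],[2,50,98],axis=0))
    H=P[(abs(P[:,0]-.538)<.03)&(abs(P[:,1]+.04)<.023)&(P[:,2]>.19)&(P[:,2]<.21)]
    e,V=np.linalg.eigh(np.cov(H[:,:2].T)); print('arm',np.degrees(np.arctan2(V[1,1],V[0,1]))%180)
cv2.imwrite('pics/end.png',np.hstack([cv2.resize(ims[0][110:300,150:400],(400,304)),cv2.resize(ims[1][180:330,180:380],(400,304))]))
E
```

```text
top funnel_mouth 0.72 [0.5322 0.016  0.0021]
top funnel_mouth 0.61 [ 0.5439 -0.0835  0.2055]
top swivel_axis 0.8 [ 0.3545 -0.1761  0.2022]
top swivel_axis 0.78 [ 0.5445 -0.0828  0.202 ]
top thumb_cuff_center 0.63 [ 0.5022 -0.3332  0.0156]
top block_center 0.86 [ 0.6457 -0.2573  0.025 ]
top spare_buckle_center 0.54 [0.6707 0.3206 0.005 ]
top 331 [[ 0.5037 -0.0086  0.1643]
 [ 0.529   0.0208  0.2047]
 [ 0.5625  0.0413  0.2161]]
arm 96.05537476315133
side cuff_center 0.92 [0.5098 0.4177 0.0259]
side cuff_center 0.63 [0.5332 0.0168 0.1825]
side funnel_mouth 0.85 [0.531  0.0182 0.0011]
side swivel_axis 0.71 [ 0.541  -0.0778  0.2014]
side swivel_axis 0.7 [ 0.3473 -0.1834  0.1927]
side block_center 0.66 [ 0.6403 -0.2557  0.018 ]
side spare_buckle_center 0.54 [0.67   0.3208 0.0082]
side 501 [[ 0.5021 -0.0107  0.16  ]
 [ 0.5299  0.0071  0.1789]
 [ 0.5636  0.0392  0.2148]]
arm 94.72372116695509
```

View pics/end.png

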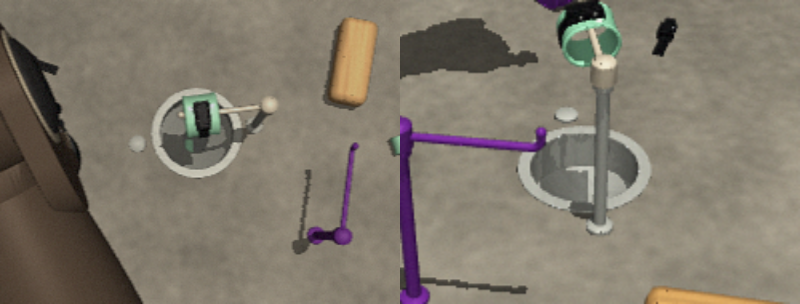

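The cuff hangs level on the arm. In the top view it is at (203,115) over the funnel at (197,132); the offset is parallax from its height. Centre is about (0.533, 0.016), 2–3 mm from the funnel centre. Nothing else has moved, so I'm handing in.

```bash
python3 -c "
from h import *
workorder.job_done(); print(get_obs()['time'])"
```

```text
the job is handed in; nothing more can be done
the job is handed in; nothing more can be done
```

The job is done and handed in at about 16.5 s of the 61 s allowed. I gripped the nickel hook and turned it about 98° until its arm pointed across the funnel. Then I took the mint wrist cuff, slid it over the turned-up tip, lowered it onto the arm, let go and backed the gripper well away.

- **Hook:** in the last checks the arm pointed at 96.1° (top camera) and 94.7° (side camera), against about 96–97° wanted. The difference is within what the cameras can resolve.
- **Cuff:** it hangs free and level, with its centre at about (0.533, 0.016, 0.183). That is 2–3 mm from the funnel's centre and at the expected hanging height. The top camera's network did not report the hanging cuff, but its depth data and the side camera both confirmed it.
- **Other things:** the thumb cuff, block, spare buckle and the purple look-alikes had not moved, to within measuring error.
- **Forces:** the wrist force stayed below 9 N at every reading I took.

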